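# Slide a petri dish under the imaging head until it drops into its recess

### The job

Load the imaging stand: gently slide the closed petri dish from the open loading plate along the guide lane, under the imaging head, until you feel it drop into the round recess hidden in the lane floor, and leave it lying flat in the recess. Keep the dish sliding on the stand (do not lift it), do not ram the stand, and leave the things around it where they are.

Things in the scene. Friction and masses are not known exactly. Their poses are not given: they have to be found in the camera images.
- stage: imaging stand, white and bare metal, fixed, 186 x 380 mm, 213 tall. Origin on the worktop under the lane's centre line; x away from the robot, y along the lane the way the dish slides. Loading plate: y -190 (open end) to 0 mm, top z 20 mm, side rims at x = +-70. Funnel strips 9 mm high narrow it from x = +-70 at y = -100 to +-45 at y = -16
- lane_mouth (a point): where the loading plate ends (stand y = 0) and the guide lane begins; point on the lane floor (stand z = 18 mm, a 2 mm step down), on its centre line; axes as the stand. The lane runs on to y = 180 mm between guides with inner faces at x = +-45, tops at z 29 mm; flat rails outside them, top z 30, reach x = +-76 mm
- head_edge (a point): middle of the lower near edge of the imaging head, a box over the lane from the far side: stand x -25 to +109, y 0 to 170 mm, z 165 to 213; lens barrel (radius 21) hangs to z 150 at x 26, y 85; column at x 83 to 109. An upright gripper hits the head: lean it back towards the robot 30 to 45 degrees to get the fingertips to the lane's centre line
- recess_zone (a point): middle of the stretch of lane floor (stand y = 95 mm, z = 18) where the round recess may be: 92 mm across, 5 mm deep (floor z = 13 mm), centred across the lane. It is set differently each time and not reported: its centre is up to 25 mm before or after this point along y. Once the dish is in, it cannot slide on: the push meets a hard stop
- dish: the closed petri dish to be loaded, flat transparent round, 88 mm diameter, 15 mm high, 40 to 90 g, lying flat on the loading plate. Origin: centre of its underside; z up. Too wide to grasp across: push its rim. On the lane floor its top is at z = 33 mm in the stand's frame, in the recess at 28 mm. Slides easily (0.1 to 0.4 N).
- lab_timer: bystander: small white bench timer, 64 x 62 x 20 mm, loose on the worktop; origin centre of underside
- spare_dish: bystander: another petri dish, 88 mm diameter, 16 mm high, loose on the bare worktop, not to be used; origin centre of underside
- reagent_bottle: bystander: small white bottle with a red cap, 43 mm diameter, 88 mm tall, loose on the worktop; origin centre of underside
- pen: bystander: marker pen, 131 x 11 mm, lying loose on the worktop; origin centre of underside
Not all that is in view belongs to the job. Leave any pink or red look-alike of the dish alone.

How it is judged:
By the outcome, as a careful person would: the job done as asked, in the order asked, and still so for the second after the job is handed in, with the robot touching nothing.
It also fails if it takes over 42 s, if anything falls off the work surface, if the arm or the gripper's body presses on something with over 40 N, if the wrist force passes 120 N, or if a joint passes its speed limit or range.

### The arm

A 7-joint arm with a two-finger parallel gripper is mounted at the origin on a cart in front of the work surface, level with it; the furniture and walls round the work are solid. World frame = base frame: x ahead of the robot, y to its left, z up, the work surface at z = 0. Lengths are in m, angles in rad, forces in N, time in s.
With the tool pointing down it reaches from about 0.425 to 0.875 m from the base axis. Payload 8.4 kg.
Tool frame: the origin (TCP) lies midway between the tips of the shut fingers; the grasp point (between the pads) lies 19 mm behind it; z points along the fingers, x is the direction in which the jaws open and shut, and the axes are right-handed (so a half turn about z gives the same grasp; the last joint's range is limited). The gripper opens to 87 mm and grips with 3 to 60 N. Pads are 19 mm wide; open, the fingers measure 117 mm over their backs; the gripper's body (75 mm by 190 mm) begins 51 mm behind the grasp point.
Start: joints at [1.173, 0.333, 0.04, 1.465, -0.013, 1.343, -0.059], TCP at [0.191, -0.621, 0.223] pointing down, gripper open.
Joint ranges: [-2.58, 2.58], [-0.38, 2.09], [-1.3, 1.39], [0.25, 2.4], [-1.5, 4.64], [0.08, 2.09], [-2.65, 2.65]. Speed limits (rad/s): [2.22, 2.22, 2.79, 2.79, 3.14, 3.14, 3.14].

### API

Orientations are given as a rotation vector (axis times angle).
In Python, from station import * gives the robot as it stands.
- The arm moves only by the tool arm_command, never from a script. Its arguments are lists of equal length, an entry for each row: "claw": the gripper's target within -1 to 1 (fully open at 1, half-way at 0, shut at -1); "travel": the shift along the tool's x, y, z in m, a list of three; "delta_rot": the turn, a rotation vector about the tool's x, y, z in degrees, a list of three. In form: {"claw": [claw, ...], "travel": [[tx, ty, tz], ...], "delta_rot": [[ax, ay, az], ...]}. A call has 1 to 12 rows; each row is the pose to reach, as a shift and turn from the pose commanded when the call began, along the tool's axes at that moment; what a row does not reach only later rows make up. A row lasts 1/8 s, in which the tool goes at most 62.5 mm and 10.7 degrees, less where a joint would pass 70% of its speed; a pose out of reach is approached as far as the arm can. A call with a gripper value outside its range is refused whole. The fingers move at their own pace and stop on an object; "newtons" is the grip in N (left out, the last holds). Time passes only in rows, so rows that repeat a pose let the fingers close. It gives the time, the measured TCP pose, the force and the opening at its end, in the units of the state.
- observe(): the state, without advancing time (a new reading comes with each control period).
- capture(name): name is "scene" or "top" or "wrist"; returns a dict with "image" (480x640x3 uint8, red, green, blue), "camera_matrix" (3x3 intrinsics, pixels), "k1" (the pictures are not rectified: a ray, as slopes to the right and down, at radius r is drawn at 1 + k1 r^2 times it, then the intrinsics apply), "world_to_cam" (4x4, takes a point from world to camera coordinates). Camera axes: x right, y up, looking along -z (the intrinsics and any distortion apply to the point x, -y, -z); pixel columns grow to the right and rows downward; lengths in m; the calibration is good to about 2 mm. A picture is of the moment at which its call begins. There is no depth.
- finish_job(): hands the job in, once; it reports no verdict.
Trained networks look in a picture, given as the dict that the camera call returned (one of the last four; its "shot" number tells which), for a name from the list of things; names that differ only in an ending like _2 or _b are one class to them, and where a whole thing is asked for, a point or a joint stands for the part that bears it (a point fixed in the world has none). Each returns a list of dicts, best first, with "confidence" (0 to 1); they miss things now and then, are a little off and sometimes report something else, mostly with a low value. They report only what shows in the picture. A call takes as long as a camera call. They do not tell look-alikes from the thing itself.
- silhouettes(picture, thing): "pixels" (480x640 bool, what is visible of it) and "bbox" ([centre column, centre row, width, height] in pixels, round what is visible of it).
The state is a dict: "clock": time; "joints": joint angles; "joint_vel": joint speeds; "tau": joint torques, N m; "ee_pos": TCP position; "tool_rot": TCP orientation; "force": force on the tool from outside, world axes, zero at the start; "moment": the same for the moment, N m; "finger_gap": finger opening in m.
Only numpy, scipy, OpenCV 4.12 (cv2) and the standard library are available. Lean on these libraries where they do the work, as an engineer would, in place of code of your own. Each camera call takes 0.05 s, during which the arm holds its last target. There are 200 camera calls.

## Working session

There is one attempt and no reset: what is moved stays moved. The work goes in short steps, Python scripts to look and compute and a tool call to move; the robot and the scene stay as the last step left them, time stands still between calls to the robot, and variables do not carry over. Pictures are saved under pics/ and viewed, about 8 in all and at most 12, crops included, and the job is handed in when it is done.

Besides the shell and the picture viewer there is one more tool, called as name(argument=value, ...) on one line, values as JSON. arm_command: Moves the arm, as the interface text tells. Its arguments: {"type":"object","properties":{"claw":{"type":"array"},"travel":{"type":"array"},"delta_rot":{"type":"array"},"newtons":{"type":"number"}},"required":["claw","travel","delta_rot"]}

```bash
ls; mkdir -p pics
cat > h.py <<'E'
from station import *
import numpy as np, cv2
from scipy.spatial.transform import Rotation as R
def save(c,name,crop=None,s=1):
    im=c["image"]
    if crop: im=im[crop[1]:crop[3],crop[0]:crop[2]]
    im=cv2.resize(im,None,fx=s,fy=s,interpolation=cv2.INTER_CUBIC)
    cv2.imwrite("pics/"+name,np.ascontiguousarray(im[:,:,::-1]))
def proj(c,P):
    P=np.atleast_2d(P); W=np.array(c["world_to_cam"]);K=np.array(c["camera_matrix"])
    q=P@W[:3,:3].T+W[:3,3]; s=np.c_[q[:,0],-q[:,1]]/(-q[:,2:3]); r2=(s**2).sum(1,keepdims=True)
    s=s*(1+c["k1"]*r2); return np.c_[K[0,0]*s[:,0]+K[0,2],K[1,1]*s[:,1]+K[1,2]]
def unproj(c,uv,z):
    K=np.array(c["camera_matrix"]);W=np.array(c["world_to_cam"])
    uv=np.atleast_2d(uv).astype(float); d=(uv-[K[0,2],K[1,2]])/[K[0,0],K[1,1]]; s=d.copy()
    for _ in range(20): s=d/(1+c["k1"]*(s**2).sum(1,keepdims=True))
    ray=np.c_[s[:,0],-s[:,1],-np.ones(len(s))]@W[:3,:3]; o=-W[:3,:3].T@W[:3,3]
    return o+ray*((z-o[2])/ray[:,2:3])
E
python3 - <<'E'
from h import *
s=observe();print({k:np.round(v,3) for k,v in s.items()})
for n in("scene","top"):
    c=capture(n);save(c,n+"1.png");print(n,np.round(c["world_to_cam"],3).tolist(),c["k1"])
    for t in("dish","stage","lab_timer","reagent_bottle","pen","spare_dish"):
        for d in silhouettes(c,t)[:3]: print(t,round(d["confidence"],2),np.round(d["bbox"]), np.round(unproj(c,d["bbox"][:2],0.03),3))
E
```

```text
pics
{'clock': np.float64(0.0), 'joints': array([ 1.173,  0.334,  0.04 ,  1.466, -0.013,  1.343, -0.058]), 'joint_vel': array([-0.002, -0.001, -0.   ,  0.   , -0.001,  0.002, -0.001]), 'tau': array([ 0.0000e+00, -6.5635e+01,  1.3350e+00, -4.0380e+01, -6.0000e-02,
        4.5000e-02,  0.0000e+00]), 'ee_pos': array([ 0.191, -0.621,  0.222]), 'tool_rot': array([-2.527e+00,  1.866e+00,  2.000e-03]), 'force': array([ 0.243, -1.282, -0.598]), 'moment': array([ 0.016, -0.018, -0.034]), 'finger_gap': np.float64(0.087)}
scene [[-0.705, -0.709, -0.017, 0.349], [0.525, -0.538, 0.66, -0.353], [-0.477, 0.457, 0.751, -0.983], [0.0, 0.0, 0.0, 1.0]] -0.07014159170677593
dish 0.93 [362. 208.  28.  24.] [[ 0.582 -0.236  0.03 ]]
dish 0.89 [356. 309.  37.  26.] [[0.354 0.038 0.03 ]]
dish 0.78 [344. 239.  32.  28.] [[ 0.535 -0.11   0.03 ]]
stage 0.57 [295. 259. 152. 131.] [[0.582 0.037 0.03 ]]
lab_timer 0.64 [396. 267.  25.  24.] [[ 0.366 -0.133  0.03 ]]
reagent_bottle 0.78 [214. 353.  19.  32.] [[0.505 0.358 0.03 ]]
pen 0.71 [436. 226.  36.  21.] [[ 0.381 -0.33   0.03 ]]
spare_dish 0.72 [299. 362.  39.  40.] [[0.35  0.234 0.03 ]]
top [[0.001, -1.0, -0.028, 0.022], [0.992, -0.003, 0.128, -0.525], [-0.128, -0.028, 0.991, -1.493], [0.0, 0.0, 0.0, 1.0]] -0.16986298859456125
dish 0.83 [424. 209.  32.  34.] [[ 0.593 -0.242  0.03 ]]
dish 0.78 [432. 266.  35.  38.] [[ 0.45  -0.259  0.03 ]]
dish 0.77 [320. 303.  34.  38.] [[0.358 0.021 0.03 ]]
stage 0.84 [319. 211. 157.  93.] [[0.589 0.023 0.03 ]]
lab_timer 0.59 [389. 298.  34.  31.] [[ 0.371 -0.15   0.03 ]]
reagent_bottle 0.72 [187. 249.  18.  21.] [[0.493 0.357 0.03 ]]
pen 0.7 [469. 287.  13.  53.] [[ 0.397 -0.35   0.03 ]]
spare_dish 0.62 [236. 302.  35.  38.] [[0.36  0.229 0.03 ]]
```

Run:
```python
import cv2,numpy as np
a=cv2.imread("pics/scene1.png")[170:410,170:490];b=cv2.imread("pics/top1.png")[140:340,160:500]
a=cv2.resize(a,None,fx=1.67,fy=1.67,interpolation=2)
cv2.imwrite("pics/a.png",cv2.resize(b,(800,470),interpolation=2));cv2.imwrite("pics/b.png",cv2.resize(a,(800,600),interpolation=2))
```

```text
(no output)
```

View pics/a.png

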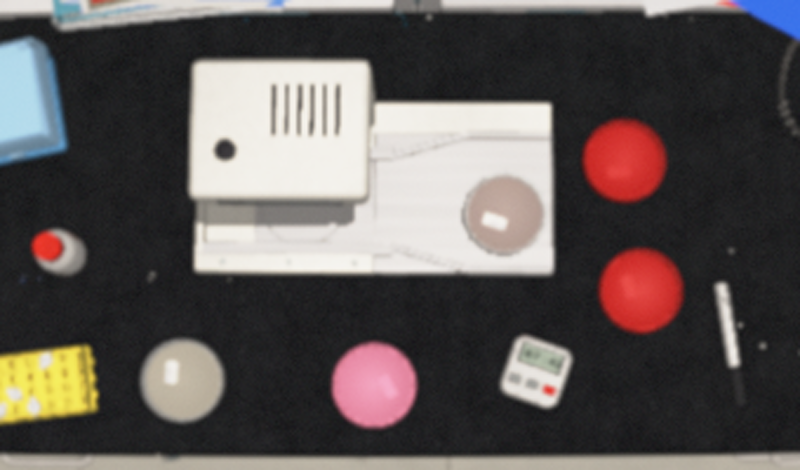

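View pics/b.png

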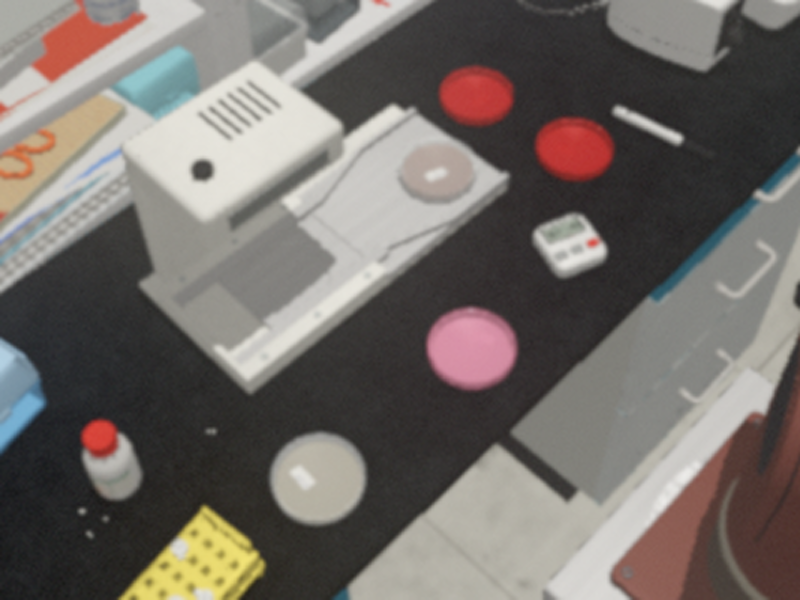

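Candidates for the dish (top view px): tinted transparent disc on the loading plate (374,231); two reds (425,208) and (432,263), pink (319,304), grey spare (237,302) on the bare worktop. Only the first lies on the plate, so it is the dish. Now I'll measure the stand and take a confirming crop.

Run:
```python
from h import *
c=capture("top")
f=lambda p:[160+p[0]*340/800,140+p[1]*200/470]
pts={"nearright":((553,273),.03),"nearleft":((195,272),.03),"farright":((552,103),.03),"dish":((503,214),.035),"mouth far":((373,140),.02),"mouth near":((373,255),.02),"arc":((303,241),.018),"headnearL":((190,198),.213),"headnearR":((368,200),.213),"headfarR":((372,63),.213)}
for k,(p,z) in pts.items(): print(k,np.round(unproj(c,f(p),z),3))
save(c,"crop.png",(235,160,405,262),4.7)
```

```text
nearright [[ 0.475 -0.166  0.03 ]]
nearleft [[0.476 0.214 0.03 ]]
farright [[ 0.658 -0.168  0.03 ]]
dish [[ 0.537 -0.113  0.035]]
mouth far [[0.62  0.025 0.02 ]]
mouth near [[0.495 0.025 0.02 ]]
arc [[0.511 0.1   0.018]]
headnearL [[0.529 0.191 0.213]]
headnearR [[0.526 0.024 0.213]]
headfarR [[0.658 0.02  0.213]]
```

View pics/crop.png

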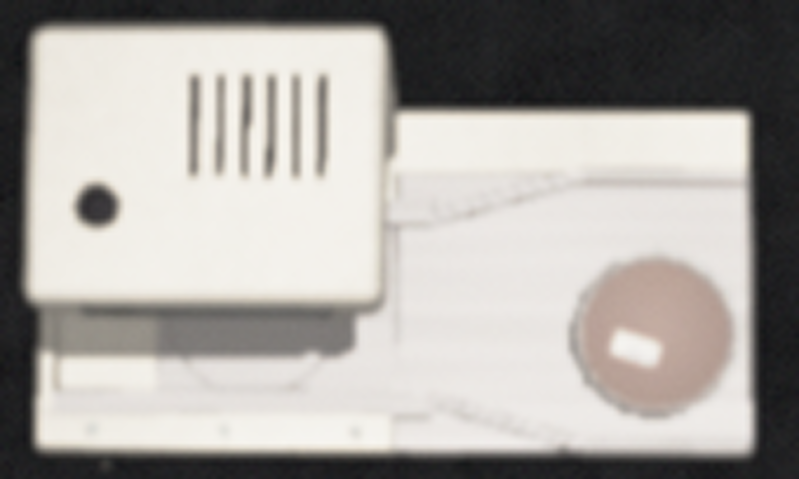

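The crop confirms it: the dish on the plate is at crop px (655,335) and the recess arc shows at (255,388), so the recess is near stand y ≈ 76. The stand has yaw ≈ 0 with its origin at about (0.551, 0.024). Next I'll work out the approach.

```bash
cat >> h.py <<'E'
def Rt(lean):
    a=np.radians(lean);s,c=np.sin(a),np.cos(a)
    return R.from_matrix(np.array([[0,-1,0],[-c,0,-s],[s,0,-c]]).T)
def go(p,lean=35):
    o=observe();r=R.from_rotvec(o["tool_rot"])
    print("travel",np.round(r.inv().apply(np.array(p)-o["ee_pos"]),4),"rot",np.round((r.inv()*Rt(lean)).as_rotvec(degrees=True),2),"at",np.round(o["ee_pos"],4),"F",np.round(o["force"],2),"t",o["clock"])
E
python3 -c "
from h import *
go([.541,-.205,.15])"
```

```text
travel [-0.2948 -0.4567  0.0726] rot [34.74  5.23 16.58] at [ 0.1913 -0.6212  0.2226] F [ 0.9  -0.22 -0.21] t 0.75
```

arm_command(claw=[-1,-1,-1,-1,-1,-1,-1,-1,-1,-1,-1,-1], travel=[[-0.03,-0.045,0.007],[-0.06,-0.09,0.014],[-0.09,-0.135,0.021],[-0.12,-0.18,0.029],[-0.148,-0.229,0.036],[-0.178,-0.275,0.043],[-0.207,-0.32,0.051],[-0.236,-0.366,0.058],[-0.265,-0.41,0.065],[-0.295,-0.457,0.073],[-0.295,-0.457,0.073],[-0.295,-0.457,0.073]], delta_rot=[[3.5,0.5,1.7],[7,1,3.3],[10.5,1.6,5],[14,2.1,6.6],[17.4,2.6,8.3],[20.8,3.1,10],[24.3,3.7,11.6],[27.8,4.2,13.3],[31.3,4.7,14.9],[34.7,5.2,16.6],[34.7,5.2,16.6],[34.7,5.2,16.6]])

```text
clock: 2.25
ee_pos: [0.5412, -0.2051, 0.1498]
tool_rot: [-1.873, 1.873, -0.59]
force: [-0.0, -0.4, 0.5]
finger_gap: 0.0004
```

Run:
```python
from h import *
c=capture("wrist");save(c,"w1.png");
go([.541,-.195,.029]); print(observe()["finger_gap"])
for d in silhouettes(c,"dish")[:3]: print(d["confidence"],d["bbox"],unproj(c,d["bbox"][:2],.028))
# overlay of expected stand features
S=np.array([.551,.024,0])
im=c["image"][:,:,::-1].copy()
for q in [(-70,-190,20),(70,-190,20),(45,-16,29),(-45,-16,29),(-45,0,20),(45,0,20),(-76,0,30),(-25,0,165),(-76,-190,20)]:
    u=proj(c,S+np.array(q)/1000)[0]; cv2.circle(im,tuple(int(v) for v in u),4,(0,255,0),1)
for a in np.linspace(0,6.28,40): cv2.circle(im,tuple(int(v) for v in proj(c,[.537+.044*np.cos(a),-.113+.044*np.sin(a),.035])[0]),1,(255,0,0),-1)
cv2.imwrite("pics/w1.png",im)
```

```text
travel [-0.0108  0.0695  0.0991] rot [ 0.02 -0.04 -0.05] at [ 0.5411 -0.2058  0.15  ] F [-0.65 -0.54  0.5 ] t 2.3
0.0002684327657789503
0.88 [360.3, 261.2, 99.2, 90.9] [[ 0.59385108 -0.24494217  0.028     ]]
0.59 [206.4, 323.4, 97.5, 103.1] [[ 0.53918974 -0.11251657  0.028     ]]
```

View pics/w1.png

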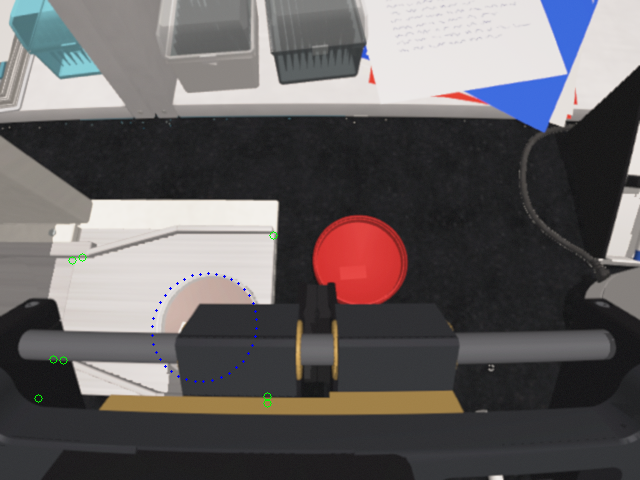

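The wrist view agrees within about 4 mm: the dish rim is round (208,325) and the plate corner at (277,231), so the stand is roughly (0.553, 0.021). Lowering behind the dish.

arm_command(claw=[-1,-1,-1,-1,-1], travel=[[0,0.025,0.035],[0,0.045,0.065],[0,0.06,0.086],[0,0.0685,0.1],[0,0.0685,0.1]], delta_rot=[[0,0,0],[0,0,0],[0,0,0],[0,0,0],[0,0,0]])

```text
clock: 2.98
ee_pos: [0.5416, -0.2056, 0.0273]
tool_rot: [-1.87, 1.876, -0.587]
force: [-0.3, 0.1, 0.4]
finger_gap: 0.0003
```

Run:
```python
from h import *
c=capture("scene");save(c,"s2.png",(280,170,440,290),5)
go([.551,-.100,.029])
```

```text
travel [-0.1058 -0.0074  0.0045] rot [ 0.06 -0.01 -0.14] at [ 0.5421 -0.2057  0.0283] F [-0.   -0.47  0.12] t 3.025
```

View pics/s2.png

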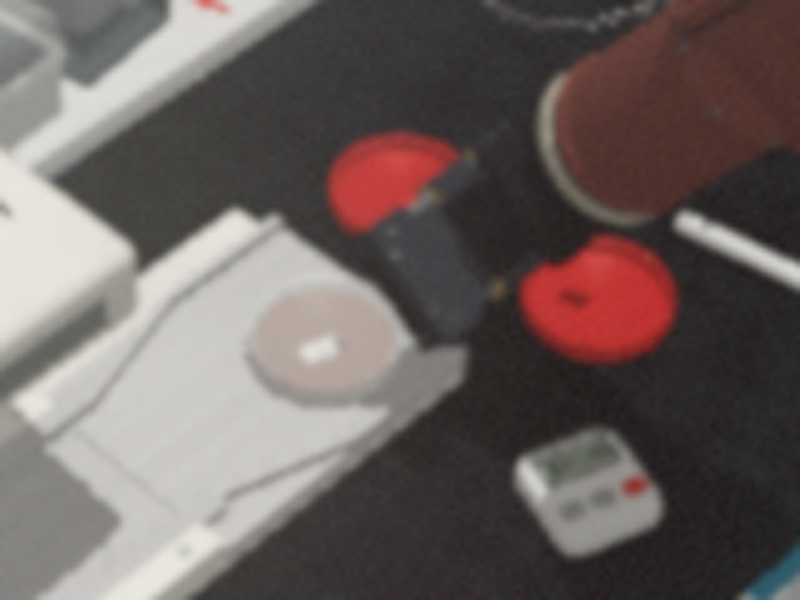

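arm_command(claw=[-1,-1,-1,-1,-1,-1,-1,-1,-1,-1,-1,-1], travel=[[-0.007,-0.0006,-0.0008],[-0.014,-0.0006,-0.0008],[-0.021,-0.0006,-0.0008],[-0.028,-0.0006,-0.0008],[-0.035,-0.0006,-0.0008],[-0.042,-0.0015,-0.0002],[-0.049,-0.0023,0.0004],[-0.056,-0.003,0.0009],[-0.063,-0.004,0.0016],[-0.07,-0.005,0.0023],[-0.077,-0.006,0.003],[-0.084,-0.0068,0.0035]], delta_rot=[[0,0,0],[0,0,0],[0,0,0],[0,0,0],[0,0,0],[0,0,0],[0,0,0],[0,0,0],[0,0,0],[0,0,0],[0,0,0],[0,0,0]])

```text
clock: 4.53
ee_pos: [0.5501, -0.1202, 0.0294]
tool_rot: [-1.872, 1.873, -0.589]
force: [0.1, 0.6, -0.0]
finger_gap: 0.0003
```

Run:
```python
from h import *
c=capture("scene");save(c,"s3.png",(260,170,420,290),5)
go([.554,-.030,.029])
for d in silhouettes(c,"dish")[:6]: print(d["confidence"],d["bbox"],unproj(c,d["bbox"][:2],.028))
```

```text
travel [-0.0891 -0.003   0.0027] rot [0.05 0.08 0.01] at [ 0.5501 -0.1191  0.0294] F [0.33 1.41 0.13] t 4.575
0.8 [356.0, 309.9, 38.4, 27.9] [[0.35345952 0.03923483 0.028     ]]
0.78 [357.4, 206.9, 23.8, 16.1] [[ 0.5968714  -0.23044028  0.028     ]]
0.59 [328.9, 247.8, 20.7, 23.8] [[ 0.54403863 -0.05667491  0.028     ]]
0.58 [399.1, 232.1, 29.7, 23.6] [[ 0.44257933 -0.23783901  0.028     ]]
```

View pics/s3.png

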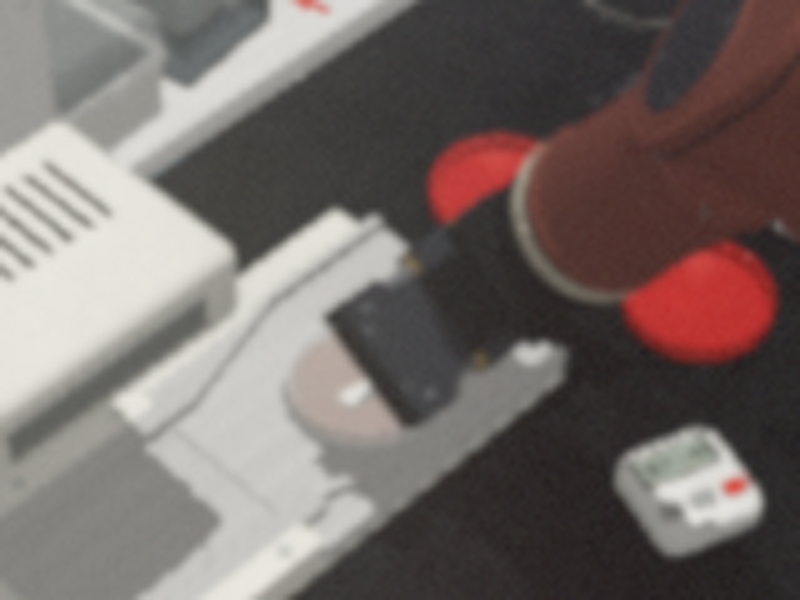

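The dish (centre ≈ (345,395) in the crop) slides ahead of the finger without being lifted. Continuing.

arm_command(claw=[-1,-1,-1,-1,-1,-1,-1,-1,-1,-1,-1,-1], travel=[[-0.006,-0.001,0.001],[-0.012,-0.002,0.001],[-0.018,-0.0025,0.0017],[-0.024,-0.0025,0.0017],[-0.03,-0.0025,0.0017],[-0.036,-0.0025,0.0017],[-0.042,-0.0025,0.0017],[-0.048,-0.0025,0.0017],[-0.054,-0.0025,0.0017],[-0.06,-0.0025,0.0017],[-0.066,-0.0025,0.0017],[-0.072,-0.0025,0.0017]], delta_rot=[[0,0,0],[0,0,0],[0,0,0],[0,0,0],[0,0,0],[0,0,0],[0,0,0],[0,0,0],[0,0,0],[0,0,0],[0,0,0],[0,0,0]])

```text
clock: 6.12
ee_pos: [0.5533, -0.0489, 0.0364]
tool_rot: [-1.879, 1.879, -0.579]
force: [-0.5, 0.1, -0.9]
finger_gap: 0.0006
```

Run:
```python
from h import *
c=capture("scene");save(c,"s4.png",(240,180,400,300),5)
go([.554,.0,.029])
```

```text
travel [-0.0481  0.0036  0.0066] rot [ 0.65  0.09 -0.04] at [ 0.5532 -0.0481  0.0364] F [-0.31  0.88 -0.33] t 6.175
```

View pics/s4.png

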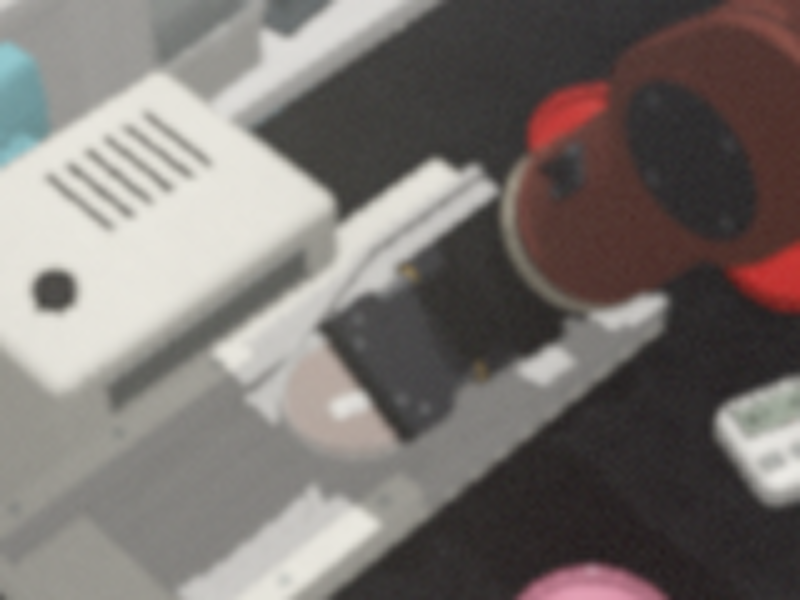

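Run:
```python
from h import *
o=observe();print(np.round(o["joints"],3),np.round(o["tau"],1))
```

```text
[ 0.14   0.06  -0.13   2.397 -0.015  0.085 -1.543] [  1.7 -33.9   2.6 -30.   -3.9  -3.6   5.2]
```

The arm ran into its fold limits (q4 2.397, q6 0.085), so the tip rose to z 0.036. I'll back off, reduce the lean to 31° and lower again. First I'll check the wrist camera's clearance.

Run:
```python
from h import *
c=capture("wrist");W=c["world_to_cam"];o=observe();r=R.from_rotvec(o["tool_rot"])
p=-W[:3,:3].T@W[:3,3];q=r.inv().apply(p-o["ee_pos"]);print("cam in tool",q)
print("cam at lean31 rel TCP",Rt(31).apply(q))
go([.553,-.068,.036],31);go([.553,-.068,.029],31)
```

```text
cam in tool [ 0.0003065  -0.08261373 -0.16133145]
cam at lean31 rel TCP [-0.01227805 -0.0003065   0.18083726]
travel [0.0193 0.0005 0.0001] rot [-3.35  0.1   0.05] at [ 0.5533 -0.0487  0.0364] F [-0.12  0.67  0.88] t 6.225
travel [0.0193 0.0044 0.0059] rot [-3.35  0.1   0.05] at [ 0.5533 -0.0487  0.0364] F [-0.12  0.67  0.88] t 6.225
```

Run:
```python
from h import *
c=capture("scene");w=capture("wrist")["world_to_cam"];p=-w[:3,:3].T@w[:3,3];u=proj(c,p)[0];print(p,u)
t=observe();r=R.from_rotvec(t["tool_rot"])
im=c["image"][:,:,::-1].copy()
x0,y0=int(u[0])-65,int(u[1])-45
im=cv2.resize(im[y0:y0+100,x0:x0+130],None,fx=6,fy=6,interpolation=2)
def dot(P,col):
    v=(proj(c,P)[0]-[x0,y0])*6; cv2.circle(im,(int(v[0]),int(v[1])),5,col,1)
dot(p,(0,255,0))
for sx in(-.095,.095):
  for sy in(-.0375,.0375):
    for z in(-.07,-.16): dot(t["ee_pos"]+r.apply([sx,sy,z]),(255,0,0) if sy<0 else (0,255,255))
cv2.imwrite("pics/s5.png",im)
```

```text
[ 0.53042449 -0.05027246  0.21608097] [329.94562601 202.00049494]
```

View pics/s5.png

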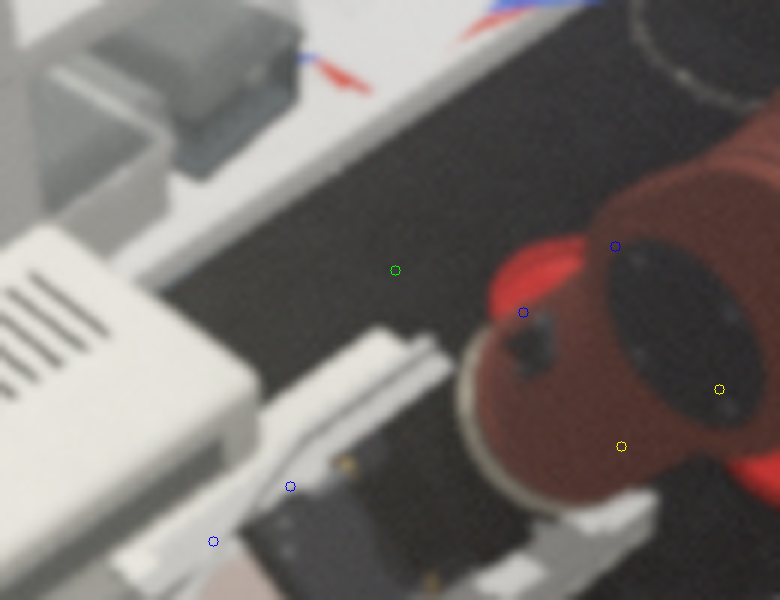

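The wrist camera point (395,270) is in empty space, so the camera is not a physical body. Backing off, setting lean to 32° and lowering.

arm_command(claw=[-1,-1,-1,-1,-1,-1,-1], travel=[[0.01,0,0],[0.02,0,0],[0.02,0,0],[0.02,0,0],[0.02,0.002,0.003],[0.02,0.004,0.006],[0.02,0.004,0.006]], delta_rot=[[0,0,0],[0,0,0],[-1.5,0,0],[-2.4,0,0],[-2.4,0,0],[-2.4,0,0],[-2.4,0,0]])

```text
clock: 7.2
ee_pos: [0.5528, -0.0687, 0.0283]
tool_rot: [-1.906, 1.905, -0.542]
force: [-0.2, 0.5, 0.1]
finger_gap: 0.0007
```

Run:
```python
from h import *
c=capture("top");save(c,"t6.png",(235,180,405,272),4.7)
o=observe();print(np.round(o["joints"],3),np.round(R.from_rotvec(o["tool_rot"]).as_matrix(),3))
go([.551,-.03,.029],32)
for d in silhouettes(c,"dish")[:6]: print(d["confidence"],d["bbox"],unproj(c,d["bbox"][:2],.03))
```

```text
[ 0.261  0.093 -0.196  2.359 -0.159  0.138 -1.347] [[ 0.001 -0.849  0.529]
 [-1.    -0.     0.002]
 [-0.002 -0.529 -0.849]]
travel [-0.0388  0.0015 -0.0013] rot [0.09 0.11 0.  ] at [ 0.553  -0.0688  0.0286] F [-0.2   0.07  0.17] t 7.25
0.73 [425.1, 208.8, 38.1, 35.3] [[ 0.59395318 -0.24357042  0.03      ]]
0.73 [319.6, 303.6, 32.1, 37.6] [[0.35756872 0.02154604 0.03      ]]
0.64 [432.6, 265.9, 34.8, 42.5] [[ 0.45006089 -0.25927343  0.03      ]]
0.62 [328.0, 221.4, 33.6, 25.6] [[0.56257991 0.00064856 0.03      ]]
```

View pics/t6.png

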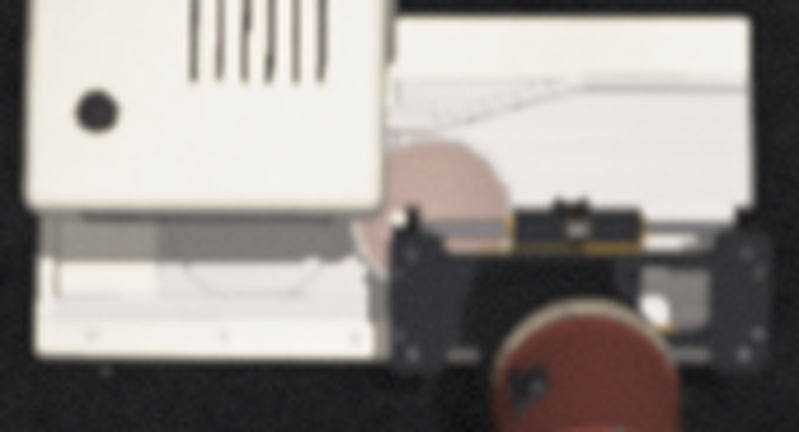

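Lean 32° was reached with the tip at z 0.028. The dish sits at the lane mouth, crop ≈ (435,215), with a clear gap behind it. Pushing on slowly.

arm_command(claw=[-1,-1,-1,-1,-1,-1,-1,-1,-1,-1,-1,-1], travel=[[-0.006,0,0],[-0.012,0,0],[-0.018,0,0],[-0.024,0,0],[-0.03,0,0],[-0.036,0,0],[-0.042,0,0],[-0.047,0,0],[-0.052,0,0],[-0.057,0,0],[-0.062,0,0],[-0.067,0,0]], delta_rot=[[0,0,0],[0,0,0],[0,0,0],[0,0,0],[0,0,0],[0,0,0],[0,0,0],[0,0,0],[0,0,0],[0,0,0],[0,0,0],[0,0,0]])

```text
clock: 8.8
ee_pos: [0.5533, -0.002, 0.0293]
tool_rot: [-1.905, 1.905, -0.544]
force: [0.0, -0.5, 0.4]
finger_gap: 0.0
```

Run:
```python
from h import *
c=capture("scene");save(c,"s7.png",(220,190,380,310),5)
o=observe();print(np.round(o["joints"],3))
go([.552,.03,.028],32)
```

```text
[-0.163  0.069  0.045  2.384  0.408  0.146 -2.077]
travel [-0.0313  0.0019  0.0004] rot [0.03 0.12 0.  ] at [ 0.5534 -0.0013  0.0293] F [ 0.92  0.7  -0.73] t 8.85
```

View pics/s7.png

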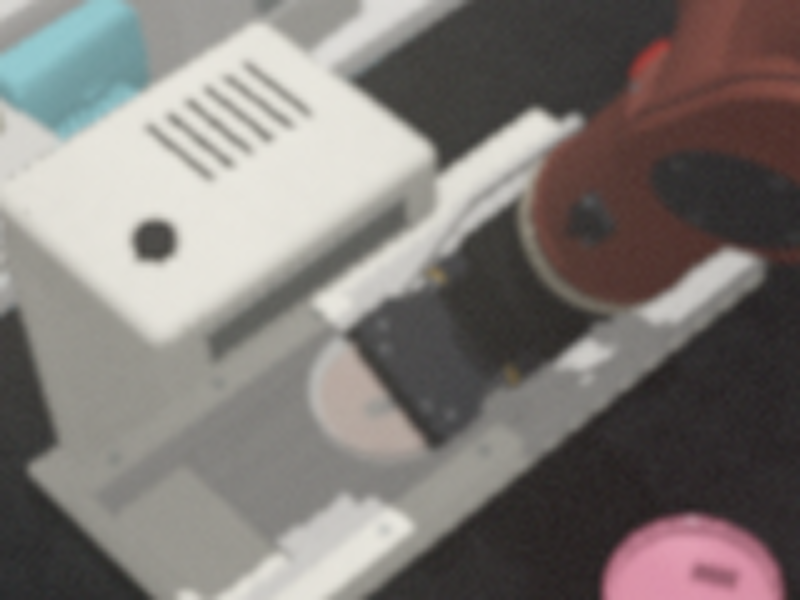

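arm_command(claw=[-1,-1,-1,-1,-1,-1,-1], travel=[[-0.004,0,0],[-0.008,0.0005,0.0003],[-0.012,0.001,0.0005],[-0.016,0.001,0.0005],[-0.02,0.001,0.0005],[-0.024,0.001,0.0005],[-0.028,0.001,0.0005]], delta_rot=[[0,0,0],[0,0,0],[0,0,0],[0,0,0],[0,0,0],[0,0,0],[0,0,0]])

```text
clock: 9.72
ee_pos: [0.5527, 0.0261, 0.0283]
tool_rot: [-1.905, 1.905, -0.544]
force: [0.4, -0.1, 0.2]
finger_gap: 0.0008
```

Run:
```python
from h import *
c=capture("scene")
o=observe();print(np.round(o["joints"],3))
go([.552,.04,.028],32)
for d in silhouettes(c,"dish")[:6]: print(d["confidence"],d["bbox"],unproj(c,d["bbox"][:2],.03))
```

```text
[-0.281  0.07   0.086  2.386  0.615  0.167 -2.348]
travel [-0.0134  0.0009 -0.0001] rot [ 0.04  0.12 -0.  ] at [0.5528 0.0266 0.0283] F [ 0.28  1.18 -0.03] t 9.775
0.81 [357.6, 308.1, 37.3, 30.9] [[0.35337409 0.03360124 0.03      ]]
0.69 [284.6, 277.1, 20.5, 24.9] [[0.55448328 0.09701663 0.03      ]]
0.41 [291.1, 259.8, 151.3, 128.2] [[0.58575932 0.04609625 0.03      ]]
```

arm_command(claw=[-1,-1,-1,-1], travel=[[-0.002,0,0],[-0.004,0,0],[-0.006,0,0],[-0.008,0,0]], delta_rot=[[0,0,0],[0,0,0],[0,0,0],[0,0,0]])

```text
clock: 10.32
ee_pos: [0.5528, 0.034, 0.0283]
tool_rot: [-1.905, 1.905, -0.544]
force: [0.1, -0.2, 0.3]
finger_gap: 0.0003
```

arm_command(claw=[-1,-1,-1], travel=[[-0.002,0,0],[-0.004,0,0],[-0.006,0,0]], delta_rot=[[0,0,0],[0,0,0],[0,0,0]])

```text
clock: 10.7
ee_pos: [0.5527, 0.04, 0.0283]
tool_rot: [-1.905, 1.905, -0.544]
force: [0.3, -0.5, -0.5]
finger_gap: 0.0006
```

Run:
```python
from h import *
c=capture("scene");save(c,"s8.png",(210,200,350,305),5.7)
o=observe();print(np.round(o["joints"],3))
go([.552,.04,.028],32)
for d in silhouettes(c,"dish")[:4]: print(d["confidence"],d["bbox"],unproj(c,d["bbox"][:2],.03))
```

```text
[-0.327  0.073  0.095  2.383  0.689  0.181 -2.454]
travel [ 0.0003  0.0008 -0.0001] rot [ 0.05  0.11 -0.  ] at [0.5527 0.0403 0.0283] F [-0.46  0.64 -0.52] t 10.75
0.7 [284.1, 281.9, 22.1, 23.9] [[0.54372167 0.10821738 0.03      ]]
0.69 [356.3, 307.5, 33.0, 27.4] [[0.3568608  0.03456181 0.03      ]]
0.54 [407.2, 235.7, 14.6, 15.7] [[ 0.41649449 -0.24150948  0.03      ]]
```

View pics/s8.png

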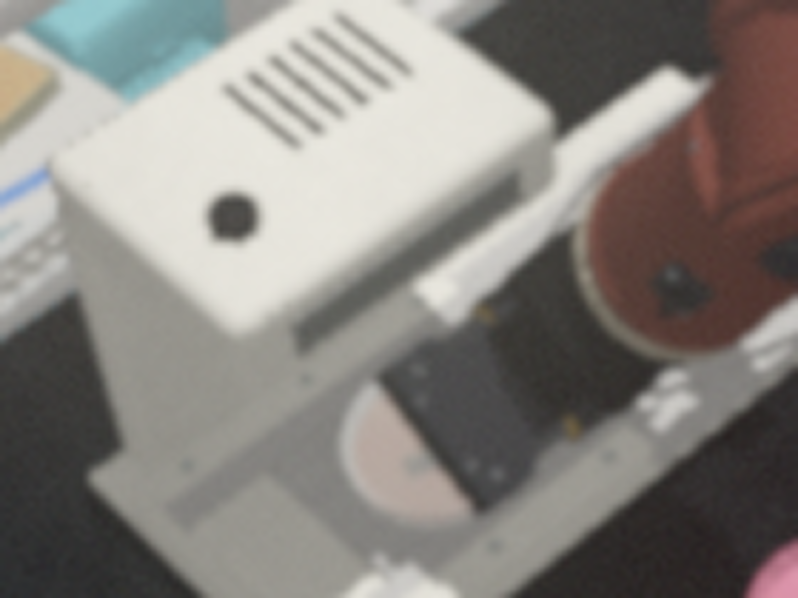

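No stop yet; the dish is at crop ≈ (430,455), still ahead of the finger. Continuing in 2 mm steps.

arm_command(claw=[-1,-1,-1], travel=[[-0.002,0,0],[-0.004,0,0],[-0.005,0,0]], delta_rot=[[0,0,0],[0,0,0],[0,0,0]])

```text
clock: 11.18
ee_pos: [0.5527, 0.045, 0.0283]
tool_rot: [-1.905, 1.905, -0.544]
force: [0.4, -1.2, 0.8]
finger_gap: 0.0002
```

Run:
```python
from h import *
c=capture("scene")
go([.552,.04,.028],32)
for d in silhouettes(c,"dish")[:4]: print(d["confidence"],d["bbox"])
```

```text
travel [ 0.0051  0.0008 -0.0001] rot [ 0.05  0.1  -0.01] at [0.5527 0.0451 0.0283] F [0.98 0.51 0.12] t 11.225
0.79 [355.4, 309.4, 38.0, 30.5]
0.64 [279.9, 280.1, 22.0, 29.9]
0.62 [406.6, 235.9, 19.5, 12.7]
```

arm_command(claw=[-1,-1,-1], travel=[[-0.002,0,0],[-0.004,0,0],[-0.005,0,0]], delta_rot=[[0,0,0],[0,0,0],[0,0,0]])

```text
clock: 11.65
ee_pos: [0.5527, 0.05, 0.0283]
tool_rot: [-1.905, 1.905, -0.544]
force: [-0.1, -0.7, -0.3]
finger_gap: 0.0004
```

Run:
```python
from h import *
c=capture("scene");d=capture("top")
go([.552,.04,.028],32); print(np.round(observe()["joints"],3))
a=c["image"][230:310,230:330];b=d["image"][195:245,235:335]
a=cv2.resize(a,(500,400),interpolation=2);b=cv2.resize(b,(800,400)[:2],interpolation=2)
b=cv2.resize(b,(500,250))
im=np.vstack([a,b])
cv2.imwrite("pics/s9.png",cv2.resize(im,(460,598))[:,:,::-1])
```

```text
travel [ 0.01    0.0008 -0.0001] rot [ 0.05  0.1  -0.01] at [0.5527 0.05   0.0283] F [-0.32 -0.09  0.2 ] t 11.75
[-0.356  0.075  0.097  2.381  0.733  0.192 -2.52 ]
```

View pics/s9.png

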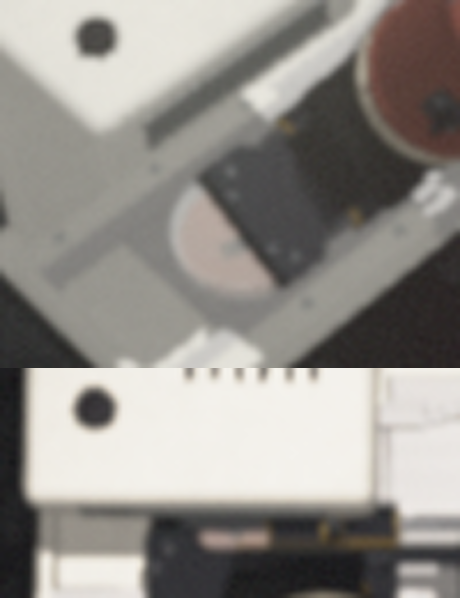

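The dish (≈ (235,240) in the crop) is still moving with the finger and there is no contact stop yet. I've now used all 12 pictures, so from here I rely on force and network silhouettes.

arm_command(claw=[-1,-1,-1,-1], travel=[[-0.001,0,0],[-0.002,0,0],[-0.003,0,0],[-0.004,0,0]], delta_rot=[[0,0,0],[0,0,0],[0,0,0],[0,0,0]])

```text
clock: 12.25
ee_pos: [0.5525, 0.0525, 0.0281]
tool_rot: [-1.905, 1.908, -0.545]
force: [0.5, -7.5, 1.4]
finger_gap: 0.0004
```

arm_command(claw=[-1,-1,-1,-1], travel=[[-0.001,0,0],[-0.002,0,0],[-0.003,0,0],[-0.004,0,0]], delta_rot=[[0,0,0],[0,0,0],[0,0,0],[0,0,0]])

```text
clock: 12.75
ee_pos: [0.5523, 0.0534, 0.0279]
tool_rot: [-1.903, 1.914, -0.548]
force: [-0.3, -17.4, 3.1]
finger_gap: 0.0002
```

Run:
```python
from h import *
c=capture("scene")
o=observe(); print(np.round(o["joints"],3),np.round(o["ee_pos"],4),np.round(o["force"],2))
for d in silhouettes(c,"dish")[:4]: b=d["bbox"];print(d["confidence"],b,"left",b[0]-b[2]/2)
np.save("c9.npy",c["image"])
```

```text
[-0.38   0.077  0.105  2.379  0.764  0.206 -2.568] [0.5523 0.0533 0.0279] [  0.29 -15.51   4.31]
0.83 [278.0, 281.8, 22.0, 26.6] left 267.0
0.75 [406.1, 236.3, 21.3, 11.8] left 395.45000000000005
0.6 [355.1, 309.1, 37.8, 30.1] left 336.20000000000005
0.19 [299.1, 361.0, 36.1, 37.6] left 281.05
```

A hard stop rises to 17 N at y ≈ 0.052, as expected for the recess. Backing off the way I came.

arm_command(claw=[-1,-1,-1,-1,-1,-1,-1,-1,-1,-1,-1,-1], travel=[[0.003,0,0],[0.008,0,0],[0.02,0,0],[0.035,0,0],[0.05,0,0],[0.065,0,0],[0.08,0,0],[0.1,0,0],[0.12,0,0],[0.14,0,0],[0.16,0,0],[0.18,0,0]], delta_rot=[[0,0,0],[0,0,0],[0,0,0],[0,0,0],[0,0,0],[0,0,0],[0,0,0],[0,0,0],[0,0,0],[0,0,0],[0,0,0],[0,0,0]])

```text
clock: 14.35
ee_pos: [0.5532, -0.1225, 0.0283]
tool_rot: [-1.905, 1.904, -0.545]
force: [0.0, 0.3, -0.3]
finger_gap: 0.0003
```

Run:
```python
from h import *
c=capture("scene")
o=observe(); print(np.round(o["ee_pos"],4),np.round(o["force"],2),o["clock"],np.round(o["joints"],3))
S=np.array([.552,.022,0])
for d in silhouettes(c,"dish")[:5]:
    b=d["bbox"];print(round(d["confidence"],2),np.round(b,1),"left",b[0]-b[2]/2)
for cy in(.09,.095,.1,.105,.11,.115):
  for zt in(.028,.033):
    a=np.linspace(0,2*np.pi,90);P=np.r_[np.c_[.552+.044*np.cos(a),cy+.044*np.sin(a),0*a+zt],np.c_[.552+.044*np.cos(a),cy+.044*np.sin(a),0*a+zt-.015]]
    u=proj(c,P);lo,hi=u.min(0),u.max(0);print(cy,zt,np.round(np.r_[(lo+hi)/2,hi-lo],1),round(lo[0],1))
w=capture("top")
for d in silhouettes(w,"dish")[:5]:
    b=d["bbox"];print("top",round(d["confidence"],2),np.round(b,1),unproj(w,b[:2],.03))
```

```text
[ 0.5533 -0.1256  0.0285] [-0.75 -3.41  0.18] 14.4 [ 0.603  0.134 -0.394  2.32  -0.421  0.165 -0.95 ]
0.71 [398.1 232.2  33.7  24.5] left 381.25
0.67 [294.3 262.4 157.  128.5] left 215.8
0.66 [284.6 281.2  34.7  30.4] left 267.25
0.6 [354.6 203.9  18.   13.8] left 345.6
0.09 0.028 [287.4 278.6  33.8  30.2] 270.6
0.09 0.033 [287.3 277.4  33.9  30.3] 270.3
0.095 0.028 [286.  279.6  33.9  30.3] 269.1
0.095 0.033 [285.9 278.5  34.   30.4] 268.9
0.1 0.028 [284.6 280.7  33.9  30.4] 267.6
0.1 0.033 [284.4 279.6  34.   30.5] 267.4
0.105 0.028 [283.2 281.8  34.   30.5] 266.2
0.105 0.033 [283.  280.7  34.1  30.6] 265.9
0.11 0.028 [281.7 282.9  34.1  30.6] 264.7
0.11 0.033 [281.6 281.8  34.2  30.7] 264.5
0.115 0.028 [280.3 284.   34.2  30.7] 263.2
0.115 0.033 [280.1 282.9  34.3  30.8] 263.0
top 0.97 [320.1 303.   34.2  37.6] [[0.3590471  0.02031275 0.03      ]]
top 0.75 [432.1 265.5  30.4  36.8] [[ 0.45106331 -0.258042    0.03      ]]
top 0.58 [287.9 234.9  36.9  14.8] [[0.5287672  0.10104762 0.03      ]]
top 0.57 [426.1 205.6  30.5  33.6] [[ 0.60211865 -0.24629796  0.03      ]]
top 0.29 [239.  301.8  29.8  37.1] [[0.36148588 0.22188708 0.03      ]]
```

The dish fits at y ≈ 0.100 with its top at z 0.028, which matches the recess arc seen at the start (y 0.100). Lifting clear.

arm_command(claw=[-1,-1,-1,-1,-1,-1,-1], travel=[[0.01,-0.013,-0.02],[0.02,-0.028,-0.045],[0.03,-0.042,-0.068],[0.03,-0.055,-0.088],[0.03,-0.064,-0.102],[0.03,-0.064,-0.102],[0.03,-0.064,-0.102]], delta_rot=[[0,0,0],[0,0,0],[0,0,0],[0,0,0],[0,0,0],[0,0,0],[0,0,0]])

```text
clock: 15.42
ee_pos: [0.5528, -0.1513, 0.1475]
tool_rot: [-1.907, 1.904, -0.542]
force: [-0.5, 0.2, -0.9]
finger_gap: 0.0005
```

Run:
```python
from h import *
c=capture("scene")
o=observe(); print(np.round(o["ee_pos"],4),np.round(o["force"],2),o["clock"])
for n in("dish","lab_timer","reagent_bottle","pen","spare_dish"):
    for d in silhouettes(c,n)[:3]:print(n,round(d["confidence"],2),np.round(d["bbox"],1))
# same ellipse shape / cylinder tilt check: mask fit
m=[d for d in silhouettes(c,"dish") if abs(d["bbox"][0]-284.6)<5 and d["bbox"][2]<60]
if m:
    k=max(cv2.findContours(m[0]["pixels"].astype(np.uint8),0,1)[0],key=len);print("ellipse",cv2.fitEllipse(k))
    mm=np.zeros((480,640),np.uint8);a=np.linspace(0,6.28,60)
    for zt in(.028,.013):cv2.fillPoly(mm,[proj(c,np.c_[.552+.044*np.cos(a),.1+.044*np.sin(a),0*a+zt]).round().astype(np.int32)],1)
    print("model",cv2.fitEllipse(max(cv2.findContours(mm,0,1)[0],key=len)),"IoU",(mm.astype(bool)&m[0]["pixels"]).sum()/(mm.astype(bool)|m[0]["pixels"]).sum())
```

```text
[ 0.5527 -0.1515  0.1472] [-0.13  0.35 -0.67] 15.475
dish 0.93 [398.4 231.6  31.9  22.3]
dish 0.78 [357.2 307.9  33.9  29.5]
dish 0.65 [285.  280.6  34.2  30. ]
lab_timer 0.9 [397.5 268.   25.   24. ]
reagent_bottle 0.67 [214.7 355.4  23.7  29.7]
pen 0.65 [433.1 224.4  39.   21. ]
spare_dish 0.86 [299.1 362.2  39.9  38.4]
ellipse ((282.85552978515625, 280.099365234375), (28.020296096801758, 31.932405471801758), 76.60552215576172)
model ((284.673095703125, 280.7814636230469), (30.464380264282227, 34.37504577636719), 81.69526672363281) IoU 0.8314350797266514
```

```bash
python3 -c "
from station import *
print(finish_job())"
```

```text
the job is handed in; nothing more can be done
None
```

I slid the dish from the loading plate along the lane until it met a hard stop, then backed the finger off, lifted clear and handed the job in at about 15.5 s. I take the dish to be seated in the recess. The stop and its position support this, but I did not feel a distinct drop.

- **Push:** I used the shut fingertips on the dish's rim, first with the gripper leaned back 35°, then 32°. At 35° the arm reached its joint limits and the tip rose to z 36 mm. I backed off, reduced the lean, lowered the tip and resumed. The dish was not lifted.
- **Stop:** Small steps showed the contact force rising to about 17 N with the tip no longer advancing.
- **Final position:** The last camera checks put the dish centre at about y = 0.100 m. That agrees with the recess edge I had seen at the start (also about 0.100 m). The outline fits a flat dish slightly better with its top at 28 mm than at 33 mm, but the difference is about one pixel.
- **Bystanders:** The timer, bottle, pen and spare dish were all found within about 3 px of where they started, and the pink look-alike within about 1 px. One red look-alike was found near its place. I did not compare the other separately at the end.

**Checks that were weak:**
- The final dish outline overlapped the expected shape only 83%, because the network's outline came out smaller.
- My 12 picture views were used up before the stop, so the final position was checked only by the networks and the force reading.

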